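Pack up the glucose screening case

ROBOT

A 7-joint arm with a two-finger parallel gripper is mounted at the origin on the work surface. World frame = base frame: x ahead of the robot, y to its left, z up, the work surface at z = 0. Lengths are in m, angles in rad, forces in N, time in s.
With the tool pointing down it reaches from about 0.35 to 0.9 m from the base axis. Payload 8.1 kg.
Tool frame: the origin (TCP) lies at the very end of the fingers, on their centre line; the grasp point (between the pads) lies grip_point_offset behind it (grip_point_offset is the distance from the TCP to the grasp point, in m); z points along the fingers, y is the direction in which the jaws open and shut (so a half turn about z gives the same grasp; the last joint's range is limited). The gripper opens to 92 mm and grips with 3 to 60 N. Pads are 19 mm wide; open, the fingers measure 130 mm over their backs; the gripper's body (75 mm by 190 mm) begins 47 mm behind the grasp point.
Start: joints at [1.162, 0.434, 0.025, 1.573, -0.012, 1.134, -0.075], TCP at [0.188, -0.596, 0.227] pointing down, gripper open.
Joint ranges: [-2.62, 2.62], [-0.44, 2.09], [-1.27, 1.32], [0.08, 2.57], [-1.32, 4.46], [0.12, 2], [-2.74, 2.74]. Speed limits (rad/s): [2.22, 2.22, 3.01, 3.01, 3.14, 3.14, 3.14].

INTERFACE

Orientations are given as a rotation vector (axis times angle).
In Python, from cell import * gives the robot as it stands.
- The arm moves only by the tool drive_tool, never from a script. Its argument "increments" is a list of rows, each an object of numbers: "grip": the gripper's target within -1 to 1 (shut at 1, half-way at 0, fully open at -1); "tx", "ty", "tz": the shift along the world's x, y, z normalised to -1 to 1, where 1 is 400 mm; "turn": the turn about the world's z normalised to -1 to 1, where 1 is 60 degrees. In form: [{"grip": .., "tx": .., "ty": .., "tz": .., "turn": ..}, ...]. A call has 1 to 20 rows; each row is the pose to reach, as a shift and turn from the pose measured when the call began; what a row does not reach only later rows make up. A row lasts 1/10 s, in which the tool goes at most 50 mm and 8.59 degrees, less where a joint would pass 70% of its speed; a pose out of reach is approached as far as the arm can. A call with a number of a shift or a turn outside -1 to 1 is refused whole. A call with a gripper value outside its range is refused whole. The fingers move at their own pace and stop on an object; "newtons" is the grip in N (left out, the last holds). Time passes only in rows, so rows that repeat a pose let the fingers close. It gives the time, the measured TCP pose, the force and the opening at its end, in the units of the state.
- observe(): the state, without advancing time (a new reading comes with each control period).
- get_image(name): name is "side" or "top" or "wrist"; returns the picture (400x640x3 uint8, red, green, blue); there is no depth.
- camera_info(name): a dict with "fx", "fy", "cx", "cy" (pixels), "eye" and "rotation" of the camera in the world; the wrist camera has in their place "hand_eye" (4x4, takes a point from camera to tool coordinates, whose origin is the TCP and whose axes are the flange's). Camera axes: x right, y down, z forward; pixel columns grow to the right and rows downward; lengths in m; the calibration is good to about 2 mm. A picture is of the moment at which its call begins: read the wrist's pose just before it. camera_info takes no time and is no camera call.
- sign_off(): hands the job in, once; it reports no verdict.
The state is a dict: "clock": time; "joints": joint angles; "dq": joint speeds; "joint_efforts": joint torques, N m; "position": TCP position; "ee_rot": TCP orientation; "force": force on the tool from outside, world axes, zero at the start; "ft_torque": the same for the moment, N m; "width": opening from 0.0 (shut) to 1.0 (fully open).
Only numpy, scipy, OpenCV 4.12 (cv2) and the standard library are available. Lean on these libraries where they do the work, as an engineer would, in place of code of your own. Each camera call takes 0.05 s, during which the arm holds its last target. There are 200 camera calls.

TASK

Pack up the screening table: stand every test-strip vial upright in the open clear case, caps up, and lay the glucose meter flat in it, screen up, along with the amber swab jar standing upright; the tall blue gel bottle belongs standing on the metal tray, so if it was left in the case take it out and put the jar in the case instead. When everything is in and nothing stands above the rim, lower the lid gently until it is fully closed, without disturbing the monitor, the cup or the red sign and without knocking the gel bottle over.

Things in the scene. Friction and masses are not known exactly. Their poses are not given: they have to be found in the camera images.
- case: Clear plastic storage case fixed to the table, an open box 168 x 324 x 62 mm (its x, y, z), walls and floor 4 mm thick. Origin at the centre of its underside; its x axis points to the hinge side (away from the robot), its y axis along the hinge. Nothing divides it inside. Rim at 62 mm over the table.
- case_hinge (a point): Middle of the lid's hinge line, on the case's far rim (84 mm along the case's x axis from its origin, 62 mm up). The hinge runs along the case's y axis.
- lid (a joint): Angle of the case's lid, rad: 0 = closed flat on the rim, grows as it opens, about 1.57 = standing upright on the far rim, limit 2.0. Stiff, damped hinge: the lid stays where it is left, and has to be pushed all the way down (about 0.3 N m friction, 150 g). Clear blue panel 168 mm deep (from the hinge), 324 mm wide, 6 mm thick.
- lid_tab (a point): Outer edge of the blue tab at the middle of the lid's free edge, 188 mm from the hinge line. The tab is 90 mm wide, 8 mm thick and juts 20 mm beyond the lid panel (and beyond the case's front wall once closed).
- tray: Low aluminium tray fixed to the table, 210 x 120 x 18 mm (its x, y, z), walls and floor 4 mm thick. Origin at the centre of its underside. Room for two things side by side along its x axis.
- mat: White paper-like mat fixed on the table, 210 x 180 x 2 mm, on which the vials start (the glucose meter starts on the table just beyond its far end). Origin at the centre of its underside.
- vial1_centre (a point): White test-strip vial with a green label and a grey cap: an upright cylinder, 36 mm diameter, 46 mm tall, about 40 g; one of three to five present (the others are None). This point is its centre, half-way up; its z axis points to the cap.
- vial2_centre (a point): White test-strip vial with a green label and a grey cap: an upright cylinder, 36 mm diameter, 46 mm tall, about 40 g; one of three to five present (the others are None). This point is its centre, half-way up; its z axis points to the cap.
- vial3_centre (a point): White test-strip vial with a green label and a grey cap: an upright cylinder, 36 mm diameter, 46 mm tall, about 40 g; one of three to five present (the others are None). This point is its centre, half-way up; its z axis points to the cap.
- vial4_centre (a point): White test-strip vial with a green label and a grey cap: an upright cylinder, 36 mm diameter, 46 mm tall, about 40 g; one of three to five present (the others are None). This point is its centre, half-way up; its z axis points to the cap.
- vial5_centre (a point): White test-strip vial with a green label and a grey cap: an upright cylinder, 36 mm diameter, 46 mm tall, about 40 g; one of three to five present (the others are None). This point is its centre, half-way up; its z axis points to the cap.
- meter_centre (a point): White glucose meter with a dark screen, lying flat: 84 x 52 x 24 mm (its x, y, z), about 90 g. This point is its centre, half-way up; z points up out of the screen.
- jar_centre (a point): Amber jar of swabs with a white cap: an upright cylinder, 50 mm diameter, 48 mm tall, about 100 g. Starts standing either in the case or on the tray. This point is its centre, half-way up; z points to the cap.
- bottle_centre (a point): Tall blue bottle of hand gel with a paper label and a narrow white cap: an upright cylinder of 46 mm diameter up to 95 mm, then a 24 mm cap up to 120 mm; about 150 g. Starts standing either on the tray or in the case, wherever the jar is not; in the case it stands well above the rim. This point is 60 mm above its foot, on its axis; z points to the cap.
- monitor: Bystander: white blood-pressure monitor, 100 x 130 x 50 mm, beyond the case; origin at the centre of its underside.
- dish: Bystander: clear plastic cup, 80 mm wide, 40 mm tall, at the left; origin at the centre of its underside.
- sign: Bystander: blank red desk sign, 140 mm wide, 62 mm tall, on a foot, beyond the case; origin at the centre of its underside.
There are look-alikes about, which are no part of the job. Leave any pink or turquoise look-alike of the part that bears meter_centre alone.

How it is judged:
On the way:
1. with the lid still open, every vial and the jar stand upright in the case, the meter lies flat in it, and the gel bottle stands on the tray (x of vial1_centre in the frame of case between -0.08 and 0.08 m and y of vial1_centre in the frame of case between -0.158 and 0.158 m and z of vial1_centre in the frame of case between 0.017 and 0.037 m and angle between each of vial1_centre, vial2_centre, vial3_centre, vial4_centre, vial5_centre, meter_centre, jar_centre's own z axis and vertical below 0.25 rad and x of vial2_centre in the frame of case between -0.08 and 0.08 m and y of vial2_centre in the frame of case between -0.158 and 0.158 m and z of vial2_centre in the frame of case between 0.017 and 0.037 m and x of vial3_centre in the frame of case between -0.08 and 0.08 m and y of vial3_centre in the frame of case between -0.158 and 0.158 m and z of vial3_centre in the frame of case between 0.017 and 0.037 m and x of vial4_centre in the frame of case between -0.08 and 0.08 m and y of vial4_centre in the frame of case between -0.158 and 0.158 m and z of vial4_centre in the frame of case between 0.017 and 0.037 m and x of vial5_centre in the frame of case between -0.08 and 0.08 m and y of vial5_centre in the frame of case between -0.158 and 0.158 m and z of vial5_centre in the frame of case between 0.017 and 0.037 m and x of meter_centre in the frame of case between -0.08 and 0.08 m and y of meter_centre in the frame of case between -0.158 and 0.158 m and z of meter_centre in the frame of case between 0.006 and 0.026 m and x of jar_centre in the frame of case between -0.08 and 0.08 m and y of jar_centre in the frame of case between -0.158 and 0.158 m and z of jar_centre in the frame of case between 0.018 and 0.038 m and x of bottle_centre in the frame of tray between -0.1 and 0.1 m and y of bottle_centre in the frame of tray between -0.056 and 0.056 m and z of bottle_centre in the frame of tray between 0.055 and 0.073 m and angle between bottle_centre's own z axis and vertical below 0.2 rad and value of joint lid above 1 rad), for 0.2 s.
At the end, for the whole second after the job is handed in: Every vial present, the jar and the meter are inside the case, on its floor and within 0.25 rad of upright (the meter flat, screen up); the gel bottle stands on the tray within 0.2 rad of upright; the lid is closed to within 0.05 rad; all at rest (x of vial1_centre in the frame of case between -0.08 and 0.08 m and y of vial1_centre in the frame of case between -0.158 and 0.158 m and z of vial1_centre in the frame of case between 0.017 and 0.037 m and angle between each of vial1_centre, vial2_centre, vial3_centre, vial4_centre, vial5_centre, meter_centre, jar_centre's own z axis and vertical below 0.25 rad and x of vial2_centre in the frame of case between -0.08 and 0.08 m and y of vial2_centre in the frame of case between -0.158 and 0.158 m and z of vial2_centre in the frame of case between 0.017 and 0.037 m and x of vial3_centre in the frame of case between -0.08 and 0.08 m and y of vial3_centre in the frame of case between -0.158 and 0.158 m and z of vial3_centre in the frame of case between 0.017 and 0.037 m and x of vial4_centre in the frame of case between -0.08 and 0.08 m and y of vial4_centre in the frame of case between -0.158 and 0.158 m and z of vial4_centre in the frame of case between 0.017 and 0.037 m and x of vial5_centre in the frame of case between -0.08 and 0.08 m and y of vial5_centre in the frame of case between -0.158 and 0.158 m and z of vial5_centre in the frame of case between 0.017 and 0.037 m and x of meter_centre in the frame of case between -0.08 and 0.08 m and y of meter_centre in the frame of case between -0.158 and 0.158 m and z of meter_centre in the frame of case between 0.006 and 0.026 m and x of jar_centre in the frame of case between -0.08 and 0.08 m and y of jar_centre in the frame of case between -0.158 and 0.158 m and z of jar_centre in the frame of case between 0.018 and 0.038 m and x of bottle_centre in the frame of tray between -0.1 and 0.1 m and y of bottle_centre in the frame of tray between -0.056 and 0.056 m and z of bottle_centre in the frame of tray between 0.055 and 0.073 m and angle between bottle_centre's own z axis and vertical below 0.2 rad and value of joint lid below 0.05 rad and linear speed of each of vial1, vial2, vial3, vial4, vial5, meter, jar, bottle below 0.03 m/s); the robot touches nothing.
It fails at once if a bystander (monitor, cup or red sign) is pushed more than 4 cm (distance of any of monitor, dish, sign from where it was at the start of the episode above 0.04 m).
It fails at once if the gel bottle is knocked over (angle between bottle_centre's own z axis and vertical above 0.8 rad).
It fails at once if the lid is slammed (faster than 4 rad/s downwards) (velocity of joint lid below -4 rad/s).
Of vial1, vial2, vial3, vial4, vial5 only 3 to 5 are there at a start; the rules pass over those that are not, and their reading is None.
At some moment in a run one of vial1, vial2, vial3, vial4, vial5, meter may be knocked a few centimetres aside while the robot is not near it.
It also fails if it takes over 210 s, if anything falls off the work surface, if the arm or the gripper's body presses on something with over 40 N, if the wrist force passes 120 N, or if a joint passes its speed limit or range.

## Working session

There is one attempt and no reset: what is moved stays moved. The work goes in short steps, Python scripts to look and compute and a tool call to move; the robot and the scene stay as the last step left them, time stands still between calls to the robot, and variables do not carry over. Pictures are saved under pics/ and viewed, about 12 in all and at most 16, crops included, and the job is handed in when it is done.

Besides the shell and the picture viewer there is one more tool, called after "Call:" as name(argument=value, ...), one argument or row to a line, values as JSON. drive_tool: Moves the arm, as the interface text tells. Its arguments: {"type":"object","properties":{"increments":{"type":"array","items":{"type":"object","properties":{"grip":{"type":"number"},"tx":{"type":"number"},"ty":{"type":"number"},"tz":{"type":"number"},"turn":{"type":"number"}}}},"newtons":{"type":"number"}},"required":["increments"]}

```bash
mkdir -p pics; cat > h.py <<'E'
from cell import *
import numpy as np, cv2
from scipy.spatial.transform import Rotation as R
def ray(name,u,v,z):
    c=camera_info(name); d=np.array([(u-c["cx"])/c["fx"],(v-c["cy"])/c["fy"],1.])
    if name=="wrist":
        s=observe(); T=np.eye(4); T[:3,:3]=R.from_rotvec(s["ee_rot"]).as_matrix(); T[:3,3]=s["position"]
        T=T@np.array(c["hand_eye"]); e=T[:3,3]; d=T[:3,:3]@d
    else:
        e=np.array(c["eye"]); d=np.array(c["rotation"])@d
    return e+d*(z-e[2])/d[2]
def pix(name,p):
    c=camera_info(name); q=np.array(c["rotation"]).T@(np.array(p)-np.array(c["eye"]))
    return c["cx"]+c["fx"]*q[0]/q[2], c["cy"]+c["fy"]*q[1]/q[2]
def snap(name,fn,crop=None,k=1):
    im=get_image(name)[:,:,::-1].copy()
    cv2.imwrite("pics/raw_"+fn,im)
    if crop: x0,y0,x1,y1=crop; im=im[y0:y1,x0:x1]
    if k!=1: im=cv2.resize(im,None,fx=k,fy=k,interpolation=cv2.INTER_CUBIC)
    cv2.imwrite("pics/"+fn,im)
E
python3 - <<'E'
from h import *
snap("top","top0.png",k=1.25); snap("side","side0.png",k=1.25)
print(observe())
for n in("top","side"):print(camera_info(n))
print(camera_info("wrist"))
import cell; print([x for x in dir(cell) if not x.startswith('_')])
E
```

```text
{'clock': 0.1, 'joints': array([ 1.16239934,  0.43512224,  0.02499443,  1.57398247, -0.01159452,
        1.13399327, -0.07509024]), 'dq': array([-9.52669531e-04, -1.97556468e-03, -2.03806284e-04, -2.60398137e-03,
        2.74721365e-05, -1.47145530e-03, -2.00948152e-05]), 'joint_efforts': array([ 1.44441856e-03, -6.69131899e+01,  9.86932889e-01, -3.15148652e+01,
       -6.06999896e-02,  3.73707328e-02,  5.00941667e-06]), 'position': array([ 0.18796239, -0.59560231,  0.22605213]), 'ee_rot': array([-3.10365892e+00, -4.78156939e-01,  5.36996848e-04]), 'force': array([-0.56318147, -0.63922932,  0.33203485]), 'ft_torque': array([ 0.04015138, -0.00158166,  0.01206299]), 'width': 1.0003975183303297}
{'fx': 426.0422524542315, 'fy': 426.0422524542315, 'cx': 317.08210212070674, 'cy': 202.00067544865018, 'eye': array([0.42853499, 0.08696335, 1.20309978]), 'rotation': array([-2.20965379,  2.17258502, -0.07104848])}
{'fx': 405.6010764141941, 'fy': 405.6010764141941, 'cx': 327.03919176378616, 'cy': 203.6395834041325, 'eye': array([0.07435754, 0.9429057 , 0.63187572]), 'rotation': array([-0.56605921,  2.4603161 , -1.42613072])}
{'fx': 314.6469282573197, 'fy': 314.6469282573197, 'cx': 318.32469298610346, 'cy': 198.4120811963126, 'hand_eye': array([[-7.34917343e-05, -9.50391871e-01, -3.11055117e-01,
         8.55330854e-02],
       [ 9.99999946e-01, -1.69700935e-04,  2.82235057e-04,
        -1.19576897e-03],
       [-3.21020248e-04, -3.11055079e-01,  9.50391832e-01,
        -1.58083554e-01],
       [ 0.00000000e+00,  0.00000000e+00,  0.00000000e+00,
         1.00000000e+00]])}
['PlanningError', 'camera_info', 'get_image', 'grip_point_offset', 'observe', 'sign_off']
```

View pics/top0.png

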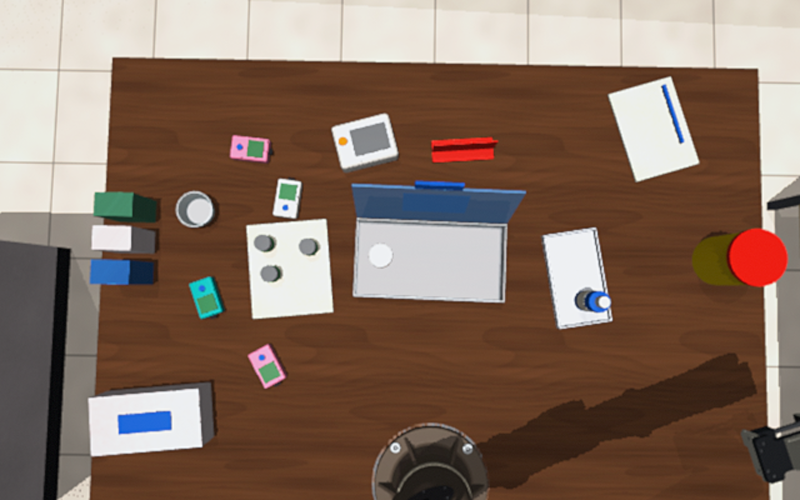

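View pics/side0.png

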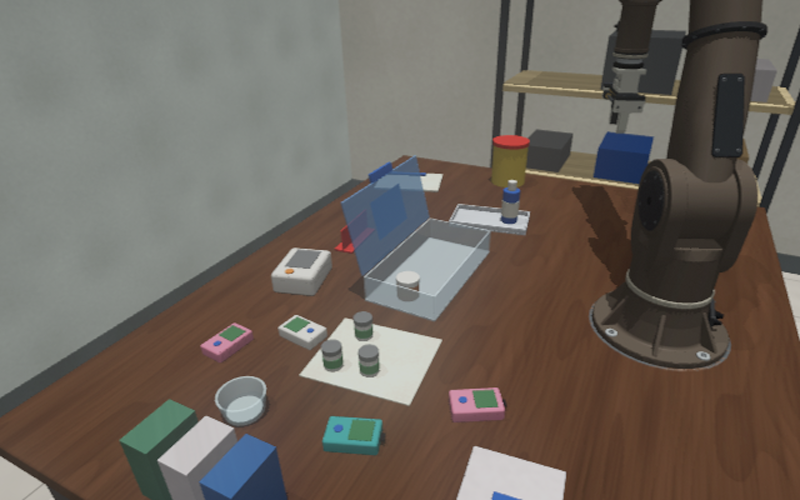

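```bash
sed -i 's/np.array(c\["rotation"\])/R.from_rotvec(c["rotation"]).as_matrix()/' h.py; python3 -c "
from cell import *
print(grip_point_offset)"
```

```text
0.0188
```

The top view shows 3 vials on the mat at (264,242), (308,246) and (270,273). The jar is already in the case at (380,256), and the bottle is on the tray at (590,300). Meter-like things: white (287,198), pink (250,149), turquoise (206,297) and pink (267,366). Only the white one just beyond the mat fits, and I'll confirm it in a crop.

```bash
python3 - <<'E'
from h import *
im=cv2.imread("pics/raw_top0.png")[130:270,185:425]
cv2.imwrite("pics/c1.png",cv2.resize(im,None,fx=3.3333,fy=3.3333,interpolation=cv2.INTER_CUBIC))
E
```

```text
(no output)
```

View pics/c1.png

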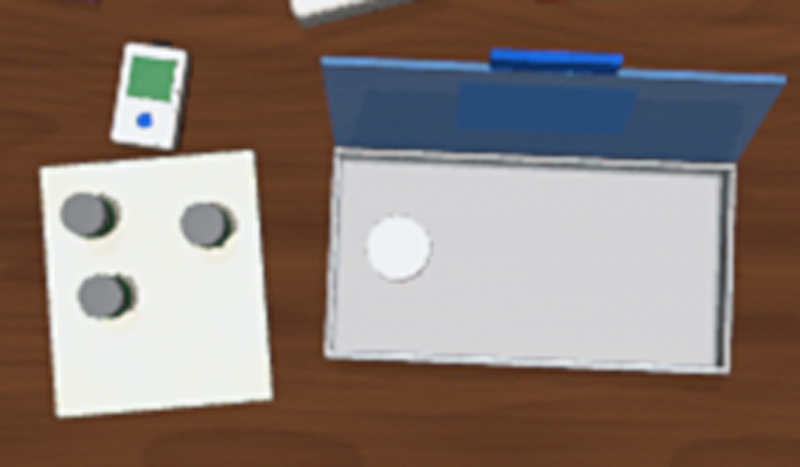

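```bash
python3 - <<'E'
from h import *
f=lambda u,v,z: ray("top",185+u/3.33333,130+v/3.33333,z).round(4)[:2]
for n,u,v,z in [("v1",84,215,.048),("v2",206,225,.048),("v3",101,297,.048),("m",149,95,.024),("mA",125,42,.024),("mB",187,50,.024),("mC",175,150,.024),("mD",111,138,.024),("jar",399,248,.052),
 ("cFL",338,148,.062),("cFR",735,163,.062),("cNR",728,373,.062),("cNL",325,357,.062)]: print(n,f(u,v,z))
print("lid hi", f(555,50,.24), f(322,58,.23),f(785,76,.23))
E
```

```text
v1 [0.5158 0.3751]
v2 [0.5094 0.2755]
v3 [0.4493 0.3592]
m [0.6192 0.33  ]
mA [0.6637 0.3515]
mB [0.6578 0.2993]
mC [0.5733 0.307 ]
mD [0.5825 0.3607]
jar [0.493  0.1178]
cFL [0.5726 0.1683]
cFR [ 0.5659 -0.1527]
cNR [ 0.3967 -0.1478]
cNL [0.4041 0.1751]
lid hi [0.6202 0.0084] [0.6138 0.1687] [ 0.6068 -0.1518]
```

Call:
drive_tool(
  increments=[
    {"tz": 0.2, "tx": 0.3, "ty": 0.4, "turn": 1, "grip": -0.3},
    {"tz": 0.2, "tx": 0.5, "ty": 0.9, "turn": 1, "grip": -0.3},
    {"tz": 0.2, "tx": 0.5, "ty": 0.9, "turn": 1, "grip": -0.3},
    {"tz": 0.2, "tx": 0.5, "ty": 0.9, "turn": 1, "grip": -0.3},
    {"tz": 0.2, "tx": 0.5, "ty": 0.9, "turn": 1, "grip": -0.3},
    {"tz": 0.2, "tx": 0.5, "ty": 0.9, "turn": 1, "grip": -0.3},
    {"tz": 0.2, "tx": 0.5, "ty": 0.9, "turn": 1, "grip": -0.3},
    {"tz": 0.2, "tx": 0.5, "ty": 0.9, "turn": 1, "grip": -0.3},
    {"tz": 0.2, "tx": 0.5, "ty": 0.9, "turn": 1, "grip": -0.3},
    {"tz": 0.2, "tx": 0.5, "ty": 0.9, "turn": 1, "grip": -0.3},
    {"tz": 0.2, "tx": 0.5, "ty": 0.9, "turn": 1, "grip": -0.3},
    {"tz": 0.2, "tx": 0.5, "ty": 0.9, "turn": 1, "grip": -0.3},
  ],
  newtons=12,
)

```text
clock: 1.3
position: [0.3871, -0.2367, 0.3056]
ee_rot: [-2.45, -1.963, 0.003]
force: [-0.1, 0.0, 0.2]
width: 0.651
```

Call:
drive_tool(
  increments=[
    {"tx": 0.1, "ty": 1, "turn": 1},
    {"tx": 0.1, "ty": 1, "turn": 1},
    {"tx": 0.1, "ty": 1, "turn": 1},
    {"tx": 0.1, "ty": 1, "turn": 1},
    {"tx": 0.1, "ty": 1, "turn": 1},
    {"tx": 0.1, "ty": 1, "turn": 1},
    {"tx": 0.1, "ty": 1, "turn": 1},
    {"tx": 0.1, "ty": 1, "turn": 1},
    {"tx": 0.1, "ty": 1, "turn": 1},
    {"tx": 0.1, "ty": 1, "turn": 1},
    {"tx": 0.1, "ty": 1, "turn": 1},
    {"tx": 0.1, "ty": 1, "turn": 1},
  ],
)

```text
invalid input
```

```bash
cat >> h.py <<'E'
def yaw():
    x=R.from_rotvec(observe()["ee_rot"]).as_matrix()[:,0]; return np.degrees(np.arctan2(x[1],x[0]))%360
def caps(im):  # grey vial caps in a top picture (BGR)
    m=(np.ptp(im.astype(int),axis=2)<14)&(abs(im.mean(2)-115)<28); m=m.astype(np.uint8); m[:130]=0; m[280:]=0; m[:,:150]=0; m[:,420:]=0
    n,_,st,c=cv2.connectedComponentsWithStats(cv2.morphologyEx(m,cv2.MORPH_OPEN,np.ones((3,3))))
    return [(c[i].round(1),st[i,4],ray("top",*c[i],.048).round(4)[:2]) for i in range(1,n) if st[i,4]>50]
E
python3 - <<'E'
from h import *
print(*caps(cv2.imread("pics/raw_top0.png")),sep="\n"); print(observe()["position"],yaw())
E
```

```text
(array([154.6, 157.4]), np.int32(56), array([0.6148, 0.5301]))
(array([208.3, 193.8]), np.int32(84), array([0.5178, 0.3803]))
(array([213.1, 217.9]), np.int32(78), array([0.4526, 0.3653]))
[ 0.38713395 -0.23674042  0.30558633] 77.40643015800848
```

Call:
drive_tool(
  increments=[
    {"tx": 0.1, "ty": 1, "tz": 0, "turn": 1, "grip": -0.3},
    {"tx": 0.1, "ty": 1, "tz": 0, "turn": 1, "grip": -0.3},
    {"tx": 0.1, "ty": 1, "tz": 0, "turn": 1, "grip": -0.3},
    {"tx": 0.1, "ty": 1, "tz": 0, "turn": 1, "grip": -0.3},
    {"tx": 0.1, "ty": 1, "tz": 0, "turn": 1, "grip": -0.3},
    {"tx": 0.1, "ty": 1, "tz": 0, "turn": 1, "grip": -0.3},
    {"tx": 0.1, "ty": 1, "tz": 0, "turn": 1, "grip": -0.3},
    {"tx": 0.1, "ty": 1, "tz": 0, "turn": 1, "grip": -0.3},
    {"tx": 0.1, "ty": 1, "tz": 0, "turn": 1, "grip": -0.3},
    {"tx": 0.1, "ty": 1, "tz": 0, "turn": 1, "grip": -0.3},
    {"tx": 0.1, "ty": 1, "tz": 0, "turn": 1, "grip": -0.3},
    {"tx": 0.1, "ty": 1, "tz": 0, "turn": 1, "grip": -0.3},
  ],
)

```text
clock: 2.5
position: [0.4275, 0.1612, 0.3054]
ee_rot: [-1.146, -2.924, 0.005]
force: [-0.0, -0.9, 0.5]
width: 0.651
```

```bash
python3 - <<'E'
from h import *
im=cv2.imread("pics/raw_top0.png")
print(im[194,200:222].tolist()); print(im[197,236:260].tolist()); print(observe()["position"],yaw())
E
```

```text
[[237, 243, 241], [237, 243, 241], [224, 230, 228], [163, 165, 163], [138, 134, 133], [140, 137, 134], [142, 139, 136], [143, 140, 137], [142, 139, 137], [142, 139, 137], [142, 139, 138], [144, 140, 139], [144, 141, 139], [146, 143, 141], [147, 144, 141], [134, 131, 130], [96, 93, 94], [51, 61, 48], [37, 61, 29], [84, 96, 92], [137, 147, 151], [201, 213, 212]]
[[234, 241, 239], [236, 243, 241], [224, 231, 228], [168, 169, 166], [141, 138, 137], [143, 140, 139], [145, 143, 142], [145, 144, 142], [145, 143, 141], [146, 143, 140], [146, 144, 142], [147, 145, 143], [147, 145, 143], [149, 146, 143], [151, 148, 145], [134, 130, 129], [82, 84, 76], [50, 68, 45], [100, 114, 111], [144, 156, 162], [205, 214, 213], [243, 244, 242], [241, 242, 239], [239, 241, 239]]
[0.42753985 0.16120048 0.30535412] 137.19856317157073
```

```bash
sed -i 's/-115)<28/-138)<22/' h.py; python3 - <<'E'
from h import *
print(*caps(cv2.imread("pics/raw_top0.png")),sep="\n")
E
```

```text
(array([209.5, 193.6]), np.int32(119), array([0.5184, 0.377 ]))
(array([245.5, 196.5]), np.int32(124), array([0.512 , 0.2792]))
(array([214.6, 218.4]), np.int32(120), array([0.451 , 0.3612]))
```

Call:
drive_tool(
  increments=[
    {"tx": 0.2, "ty": 0.28, "tz": -0.2, "turn": 0.71, "grip": -0.3},
    {"tx": 0.2, "ty": 0.28, "tz": -0.2, "turn": 0.71, "grip": -0.3},
    {"tx": 0.2, "ty": 0.28, "tz": -0.2, "turn": 0.71, "grip": -0.3},
    {"tx": 0.2, "ty": 0.28, "tz": -0.2, "turn": 0.71, "grip": -0.3},
    {"tx": 0.2, "ty": 0.28, "tz": -0.2, "turn": 0.71, "grip": -0.3},
    {"tx": 0.2, "ty": 0.28, "tz": -0.2, "turn": 0.71, "grip": -0.3},
    {"tx": 0.2, "ty": 0.28, "tz": -0.2, "turn": 0.71, "grip": -0.3},
    {"tx": 0.2, "ty": 0.28, "tz": -0.2, "turn": 0.71, "grip": -0.3},
  ],
)

```text
clock: 3.3
position: [0.5079, 0.2722, 0.2258]
ee_rot: [0.013, 3.14, -0.006]
force: [0.1, 0.4, -0.4]
width: 0.651
```

Call:
drive_tool(
  increments=[
    {"tx": 0.008, "ty": 0.0145, "tz": -0.2, "turn": 0, "grip": -0.3},
    {"tx": 0.008, "ty": 0.0145, "tz": -0.4, "turn": 0, "grip": -0.3},
    {"tx": 0.008, "ty": 0.0145, "tz": -0.5, "turn": 0, "grip": -0.3},
    {"tx": 0.008, "ty": 0.0145, "tz": -0.525, "turn": 0, "grip": -0.3},
    {"tx": 0.008, "ty": 0.0145, "tz": -0.525, "turn": 0, "grip": -0.3},
    {"tx": 0.008, "ty": 0.0145, "tz": -0.525, "turn": 0, "grip": -0.3},
    {"tx": 0.008, "ty": 0.0145, "tz": -0.525, "turn": 0, "grip": 1},
    {"tx": 0.008, "ty": 0.0145, "tz": -0.525, "turn": 0, "grip": 1},
    {"tx": 0.008, "ty": 0.0145, "tz": -0.525, "turn": 0, "grip": 1},
    {"tx": 0.008, "ty": 0.0145, "tz": -0.525, "turn": 0, "grip": 1},
    {"tx": 0.008, "ty": 0.0145, "tz": -0.525, "turn": 0, "grip": 1},
    {"tx": 0.008, "ty": 0.0145, "tz": -0.45, "turn": 0, "grip": 1},
    {"tx": 0.008, "ty": 0.0145, "tz": -0.35, "turn": 0, "grip": 1},
    {"tx": 0.008, "ty": 0.0145, "tz": -0.2, "turn": 0, "grip": 1},
    {"tx": 0.008, "ty": 0.0145, "tz": -0.2, "turn": 0, "grip": 1},
  ],
)

```text
clock: 4.8
position: [0.5128, 0.2805, 0.1517]
ee_rot: [0.013, 3.133, 0.002]
force: [0.5, -0.2, -0.3]
width: 0.387
```

Call:
drive_tool(
  increments=[
    {"tx": -0.0325, "ty": -0.12, "tz": 0, "turn": 0, "grip": 1},
    {"tx": -0.0325, "ty": -0.24, "tz": 0, "turn": 0, "grip": 1},
    {"tx": -0.0325, "ty": -0.36, "tz": 0, "turn": 0, "grip": 1},
    {"tx": -0.0325, "ty": -0.48, "tz": 0, "turn": 0, "grip": 1},
    {"tx": -0.0325, "ty": -0.6, "tz": 0, "turn": 0, "grip": 1},
    {"tx": -0.0325, "ty": -0.65, "tz": 0, "turn": 0, "grip": 1},
    {"tx": -0.0325, "ty": -0.65, "tz": -0.1, "turn": 0, "grip": 1},
    {"tx": -0.0325, "ty": -0.65, "tz": -0.2, "turn": 0, "grip": 1},
    {"tx": -0.0325, "ty": -0.65, "tz": -0.29, "turn": 0, "grip": 1},
    {"tx": -0.0325, "ty": -0.65, "tz": -0.32, "turn": 0, "grip": 1},
    {"tx": -0.0325, "ty": -0.65, "tz": -0.332, "turn": 0, "grip": 1},
    {"tx": -0.0325, "ty": -0.65, "tz": -0.332, "turn": 0, "grip": 1},
    {"tx": -0.0325, "ty": -0.65, "tz": -0.332, "turn": 0, "grip": 1},
  ],
)

```text
clock: 6.1
position: [0.5008, 0.0209, 0.0202]
ee_rot: [0.012, 3.131, 0.002]
force: [-0.1, -0.3, 0.2]
width: 0.387
```

Call:
drive_tool(
  increments=[
    {"tx": 0, "ty": 0, "tz": -0.005, "turn": 0, "grip": 1},
    {"tx": 0, "ty": 0, "tz": -0.005, "turn": 0, "grip": -0.13},
    {"tx": 0, "ty": 0, "tz": -0.005, "turn": 0, "grip": -0.13},
    {"tx": 0, "ty": 0, "tz": -0.005, "turn": 0, "grip": -0.13},
    {"tx": 0, "ty": 0, "tz": 0.1, "turn": 0, "grip": -0.13},
    {"tx": 0, "ty": 0, "tz": 0.2, "turn": 0, "grip": -0.3},
    {"tx": 0, "ty": 0, "tz": 0.32, "turn": 0, "grip": -0.3},
    {"tx": 0, "ty": 0.12, "tz": 0.4, "turn": 0, "grip": -0.3},
    {"tx": 0, "ty": 0.24, "tz": 0.4, "turn": 0, "grip": -0.3},
    {"tx": 0, "ty": 0.36, "tz": 0.4, "turn": 0, "grip": -0.3},
    {"tx": 0, "ty": 0.48, "tz": 0.4, "turn": 0, "grip": -0.3},
    {"tx": 0, "ty": 0.5, "tz": 0.4, "turn": 0, "grip": -0.3},
  ],
)

```text
clock: 7.3
position: [0.499, 0.2283, 0.1812]
ee_rot: [-0.0, 3.131, 0.009]
force: [-0.1, -0.4, -0.6]
width: 0.651
```

```bash
python3 - <<'E'
from h import *
snap("top","top1.png",(185,120,425,270),3.3333)
print(*caps(cv2.imread("pics/raw_top1.png")),sep="\n"); print(observe()["position"],yaw())
E
```

```text
(array([340.3, 201.7]), np.int32(110), array([0.5023, 0.0214]))
[0.49938843 0.22651275 0.18081813] 179.95364493225088
```

View pics/top1.png

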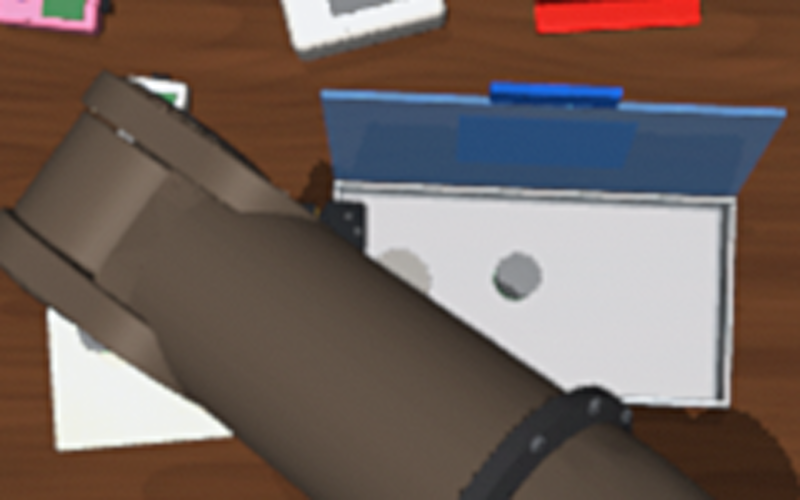

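Call:
drive_tool(
  increments=[
    {"tx": 0.045, "ty": 0.12, "tz": 0, "turn": 0, "grip": -0.3},
    {"tx": 0.045, "ty": 0.24, "tz": 0, "turn": 0, "grip": -0.3},
    {"tx": 0.045, "ty": 0.36, "tz": 0, "turn": 0, "grip": -0.3},
    {"tx": 0.045, "ty": 0.374, "tz": -0.1, "turn": 0, "grip": -0.3},
    {"tx": 0.045, "ty": 0.374, "tz": -0.1, "turn": 0, "grip": -0.3},
    {"tx": 0.045, "ty": 0.374, "tz": -0.25, "turn": 0, "grip": -0.3},
    {"tx": 0.045, "ty": 0.374, "tz": -0.37, "turn": 0, "grip": -0.3},
    {"tx": 0.045, "ty": 0.374, "tz": -0.412, "turn": 0, "grip": -0.3},
    {"tx": 0.045, "ty": 0.374, "tz": -0.412, "turn": 0, "grip": -0.3},
    {"tx": 0.045, "ty": 0.374, "tz": -0.412, "turn": 0, "grip": 1},
    {"tx": 0.045, "ty": 0.374, "tz": -0.412, "turn": 0, "grip": 1},
    {"tx": 0.045, "ty": 0.374, "tz": -0.412, "turn": 0, "grip": 1},
    {"tx": 0.045, "ty": 0.374, "tz": -0.412, "turn": 0, "grip": 1},
    {"tx": 0.045, "ty": 0.374, "tz": -0.412, "turn": 0, "grip": 1},
    {"tx": 0.045, "ty": 0.374, "tz": -0.3, "turn": 0, "grip": 1},
    {"tx": 0.045, "ty": 0.374, "tz": -0.2, "turn": 0, "grip": 1},
    {"tx": 0.045, "ty": 0.374, "tz": -0.075, "turn": 0, "grip": 1},
    {"tx": 0.045, "ty": 0.374, "tz": -0.075, "turn": 0, "grip": 1},
  ],
)

```text
clock: 9.15
position: [0.5192, 0.3798, 0.1587]
ee_rot: [0.001, 3.123, 0.019]
force: [-0.0, 0.5, -0.1]
width: 0.388
```

Call:
drive_tool(
  increments=[
    {"tx": -0.03, "ty": -0.12, "tz": 0, "turn": 0, "grip": 1},
    {"tx": -0.06, "ty": -0.24, "tz": 0, "turn": 0, "grip": 1},
    {"tx": -0.09, "ty": -0.36, "tz": 0, "turn": 0, "grip": 1},
    {"tx": -0.12, "ty": -0.48, "tz": 0, "turn": 0, "grip": 1},
    {"tx": -0.15, "ty": -0.6, "tz": 0, "turn": 0, "grip": 1},
    {"tx": -0.18, "ty": -0.7, "tz": 0, "turn": 0, "grip": 1},
    {"tx": -0.21, "ty": -0.78, "tz": 0, "turn": 0, "grip": 1},
    {"tx": -0.21, "ty": -0.8, "tz": 0, "turn": 0, "grip": 1},
    {"tx": -0.21, "ty": -0.8, "tz": -0.1, "turn": 0, "grip": 1},
    {"tx": -0.21, "ty": -0.8, "tz": -0.2, "turn": 0, "grip": 1},
    {"tx": -0.21, "ty": -0.8, "tz": -0.3, "turn": 0, "grip": 1},
    {"tx": -0.21, "ty": -0.8, "tz": -0.335, "turn": 0, "grip": 1},
    {"tx": -0.21, "ty": -0.8, "tz": -0.347, "turn": 0, "grip": 1},
    {"tx": -0.21, "ty": -0.8, "tz": -0.347, "turn": 0, "grip": 1},
    {"tx": -0.21, "ty": -0.8, "tz": -0.347, "turn": 0, "grip": 1},
  ],
)

```text
clock: 10.65
position: [0.4359, 0.0606, 0.0205]
ee_rot: [-0.0, 3.122, 0.02]
force: [0.3, -0.4, 0.3]
width: 0.384
```

Call:
drive_tool(
  increments=[
    {"tx": 0, "ty": 0, "tz": -0.005, "turn": 0, "grip": 1},
    {"tx": 0, "ty": 0, "tz": -0.005, "turn": 0, "grip": -0.13},
    {"tx": 0, "ty": 0, "tz": -0.005, "turn": 0, "grip": -0.13},
    {"tx": 0, "ty": 0, "tz": -0.005, "turn": 0, "grip": -0.13},
    {"tx": 0, "ty": 0, "tz": 0.1, "turn": 0, "grip": -0.13},
    {"tx": 0, "ty": 0, "tz": 0.2, "turn": 0, "grip": -0.3},
    {"tx": 0, "ty": 0, "tz": 0.32, "turn": 0, "grip": -0.3},
    {"tx": 0, "ty": 0, "tz": 0.4, "turn": 0, "grip": -0.3},
    {"tx": 0, "ty": 0, "tz": 0.4, "turn": 0, "grip": -0.3},
  ],
)

```text
clock: 11.55
position: [0.4382, 0.0615, 0.1844]
ee_rot: [0.0, 3.115, 0.02]
force: [-0.8, -0.1, -0.4]
width: 0.647
```

```bash
python3 - <<'E'
from h import *
snap("top","top2.png",(185,120,425,270),3.3333)
print(*caps(cv2.imread("pics/raw_top2.png")),sep="\n"); print(observe()["position"],yaw())
E
```

```text
(array([214.6, 218.4]), np.int32(120), array([0.451 , 0.3612]))
[0.4371395  0.06060849 0.18232881] 179.9514948075736
```

View pics/top2.png

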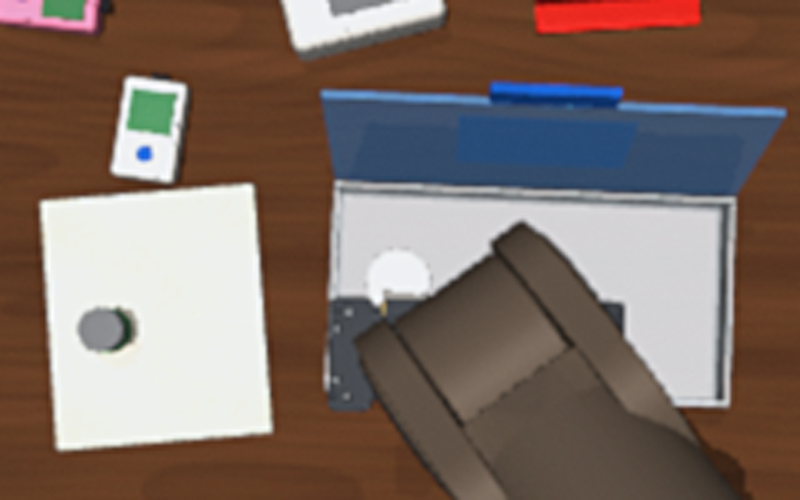

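Call:
drive_tool(
  increments=[
    {"tx": 0.033, "ty": 0.12, "tz": 0, "turn": 0, "grip": -0.3},
    {"tx": 0.033, "ty": 0.24, "tz": 0, "turn": 0, "grip": -0.3},
    {"tx": 0.033, "ty": 0.36, "tz": 0, "turn": 0, "grip": -0.3},
    {"tx": 0.033, "ty": 0.48, "tz": 0, "turn": 0, "grip": -0.3},
    {"tx": 0.033, "ty": 0.6, "tz": 0, "turn": 0, "grip": -0.3},
    {"tx": 0.033, "ty": 0.7, "tz": 0, "turn": 0, "grip": -0.3},
    {"tx": 0.033, "ty": 0.748, "tz": -0.05, "turn": 0, "grip": -0.3},
    {"tx": 0.033, "ty": 0.748, "tz": -0.15, "turn": 0, "grip": -0.3},
    {"tx": 0.033, "ty": 0.748, "tz": -0.27, "turn": 0, "grip": -0.3},
    {"tx": 0.033, "ty": 0.748, "tz": -0.37, "turn": 0, "grip": -0.3},
    {"tx": 0.033, "ty": 0.748, "tz": -0.414, "turn": 0, "grip": -0.3},
    {"tx": 0.033, "ty": 0.748, "tz": -0.414, "turn": 0, "grip": -0.3},
    {"tx": 0.033, "ty": 0.748, "tz": -0.414, "turn": 0, "grip": 1},
    {"tx": 0.033, "ty": 0.748, "tz": -0.414, "turn": 0, "grip": 1},
    {"tx": 0.033, "ty": 0.748, "tz": -0.414, "turn": 0, "grip": 1},
    {"tx": 0.033, "ty": 0.748, "tz": -0.414, "turn": 0, "grip": 1},
    {"tx": 0.033, "ty": 0.748, "tz": -0.414, "turn": 0, "grip": 1},
    {"tx": 0.033, "ty": 0.748, "tz": -0.3, "turn": 0, "grip": 1},
    {"tx": 0.033, "ty": 0.748, "tz": -0.2, "turn": 0, "grip": 1},
    {"tx": 0.033, "ty": 0.748, "tz": -0.075, "turn": 0, "grip": 1},
  ],
)

```text
clock: 13.6
position: [0.4498, 0.3591, 0.1534]
ee_rot: [0.001, 3.119, 0.017]
force: [1.2, -0.2, 0.0]
width: 0.39
```

Call:
drive_tool(
  increments=[
    {"tx": -0.037, "ty": -0.12, "tz": 0, "turn": 0, "grip": 1},
    {"tx": -0.037, "ty": -0.24, "tz": 0, "turn": 0, "grip": 1},
    {"tx": -0.037, "ty": -0.36, "tz": 0, "turn": 0, "grip": 1},
    {"tx": -0.037, "ty": -0.48, "tz": 0, "turn": 0, "grip": 1},
    {"tx": -0.037, "ty": -0.6, "tz": 0, "turn": 0, "grip": 1},
    {"tx": -0.037, "ty": -0.72, "tz": 0, "turn": 0, "grip": 1},
    {"tx": -0.037, "ty": -0.84, "tz": 0, "turn": 0, "grip": 1},
    {"tx": -0.037, "ty": -0.92, "tz": 0, "turn": 0, "grip": 1},
    {"tx": -0.037, "ty": -0.948, "tz": 0, "turn": 0, "grip": 1},
    {"tx": -0.037, "ty": -0.948, "tz": 0, "turn": 0, "grip": 1},
    {"tx": -0.037, "ty": -0.948, "tz": -0.1, "turn": 0, "grip": 1},
    {"tx": -0.037, "ty": -0.948, "tz": -0.2, "turn": 0, "grip": 1},
    {"tx": -0.037, "ty": -0.948, "tz": -0.29, "turn": 0, "grip": 1},
    {"tx": -0.037, "ty": -0.948, "tz": -0.325, "turn": 0, "grip": 1},
    {"tx": -0.037, "ty": -0.948, "tz": -0.336, "turn": 0, "grip": 1},
    {"tx": -0.037, "ty": -0.948, "tz": -0.336, "turn": 0, "grip": 1},
    {"tx": -0.037, "ty": -0.948, "tz": -0.336, "turn": 0, "grip": 1},
  ],
)

```text
clock: 15.3
position: [0.4356, -0.0183, 0.0196]
ee_rot: [-0.003, 3.118, 0.019]
force: [-0.5, -0.4, -0.5]
width: 0.393
```

Call:
drive_tool(
  increments=[
    {"tx": 0, "ty": 0, "tz": -0.003, "turn": 0, "grip": 1},
    {"tx": 0, "ty": 0, "tz": -0.003, "turn": 0, "grip": -0.13},
    {"tx": 0, "ty": 0, "tz": -0.003, "turn": 0, "grip": -0.13},
    {"tx": 0, "ty": 0, "tz": -0.003, "turn": 0, "grip": -0.13},
    {"tx": 0, "ty": 0, "tz": 0.1, "turn": 0, "grip": -0.13},
    {"tx": 0, "ty": 0, "tz": 0.2, "turn": 0, "grip": -0.3},
    {"tx": 0, "ty": 0, "tz": 0.32, "turn": 0, "grip": -0.74},
    {"tx": 0, "ty": 0.1, "tz": 0.42, "turn": 0, "grip": -0.74},
    {"tx": 0, "ty": 0.22, "tz": 0.42, "turn": 0, "grip": -0.74},
    {"tx": 0, "ty": 0.34, "tz": 0.42, "turn": 0, "grip": -0.74},
    {"tx": 0, "ty": 0.46, "tz": 0.42, "turn": 0, "grip": -0.74},
    {"tx": 0.05, "ty": 0.58, "tz": 0.42, "turn": 0, "grip": -0.74},
    {"tx": 0.05, "ty": 0.68, "tz": 0.42, "turn": 0, "grip": -0.74},
    {"tx": 0.05, "ty": 0.7, "tz": 0.42, "turn": 0, "grip": -0.74},
    {"tx": 0.05, "ty": 0.7, "tz": 0.42, "turn": 0, "grip": -0.74},
  ],
)

```text
clock: 16.8
position: [0.4548, 0.2634, 0.1875]
ee_rot: [-0.008, 3.118, 0.02]
force: [0.2, 0.2, 0.6]
width: 0.867
```

```bash
python3 - <<'E'
from h import *
def rect(im):
    m=(im[130:174,205:250].min(2)>170).astype(np.uint8)
    n,l,st,c=cv2.connectedComponentsWithStats(m)
    i=[i for i in range(1,n) if st[i,1]+st[i,3]<44 and st[i,4]>80]
    m=np.isin(l,i).astype(np.uint8); r=cv2.minAreaRect(cv2.findNonZero(m)); b=cv2.boxPoints(r)+[205,130]
    w=np.array([ray("top",*p,.024)[:2] for p in b]); print(st,w.round(4).tolist(),w.mean(0))
rect(cv2.imread("pics/raw_top2.png"))
snap("top","top3.png",(185,120,425,270),3.3333); rect(cv2.imread("pics/raw_top3.png"))
print(observe()["position"],observe()["width"],yaw())
E
```

```text
Traceback (most recent call last):
cv2.error: OpenCV(4.12.0) /io/opencv/modules/imgproc/src/convhull.cpp:143: error: (-215:Assertion failed) total >= 0 && (depth == CV_32F || depth == CV_32S) in function 'convexHull'
```

```bash
python3 - <<'E'
from h import *
def rect(im):
    m=(im[138:176,212:246].min(2)>150).astype(np.uint8)
    n,l,st,c=cv2.connectedComponentsWithStats(m); i=1+st[1:,4].argmax()
    p=np.argwhere(l==i)[:,::-1].astype(np.float32); r=cv2.minAreaRect(p); b=cv2.boxPoints(r)+[212,138]
    w=np.array([ray("top",*q,.024)[:2] for q in b]); print(st.tolist(),b.tolist(),w.round(4).tolist(),w.mean(0))
rect(cv2.imread("pics/raw_top2.png"))
snap("top","top3.png",(185,120,425,270),3.3333); rect(cv2.imread("pics/raw_top3.png"))
print(observe()["position"],observe()["width"],yaw())
E
```

```text
[[0, 0, 34, 38, 903], [6, 5, 23, 32, 389]] [[217.59537410736084, 171.63005828857422], [222.1502866744995, 142.02312088012695], [240.71097946166992, 144.87861251831055], [236.15606689453125, 174.4855499267578]] [[0.5818, 0.3626], [0.6653, 0.3525], [0.6581, 0.3004], [0.5747, 0.3108]] [0.61999566 0.33157656]
[[0, 0, 34, 38, 902], [6, 5, 23, 32, 390]] [[217.59537410736084, 171.63005828857422], [222.1502866744995, 142.02312088012695], [240.71097946166992, 144.87861251831055], [236.15606689453125, 174.4855499267578]] [[0.5818, 0.3626], [0.6653, 0.3525], [0.6581, 0.3004], [0.5747, 0.3108]] [0.61999566 0.33157656]
[0.45516208 0.26136022 0.18728539] 0.8696714200208666 180.16862900000163
```

View pics/top3.png

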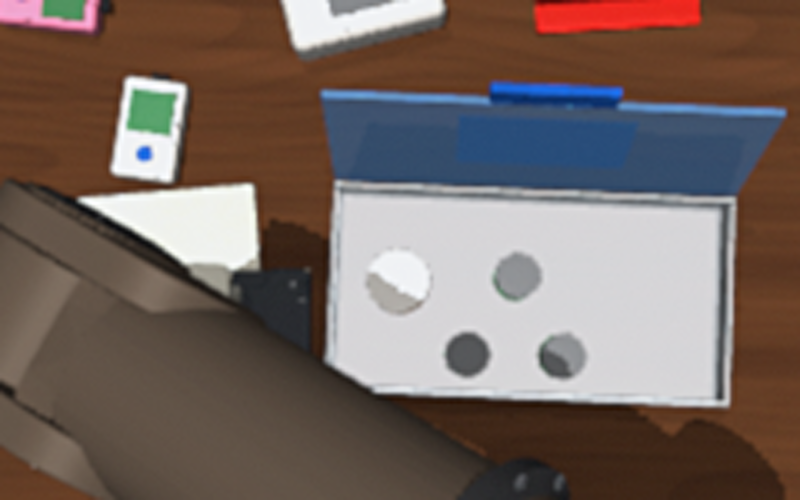

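Call:
drive_tool(
  increments=[
    {"tx": 0.1, "ty": 0.06, "tz": 0, "turn": -0.118, "grip": -0.74},
    {"tx": 0.22, "ty": 0.12, "tz": 0, "turn": -0.118, "grip": -0.74},
    {"tx": 0.34, "ty": 0.176, "tz": 0, "turn": -0.118, "grip": -0.74},
    {"tx": 0.412, "ty": 0.176, "tz": -0.1, "turn": -0.118, "grip": -0.74},
    {"tx": 0.412, "ty": 0.176, "tz": -0.2, "turn": -0.118, "grip": -0.74},
    {"tx": 0.412, "ty": 0.176, "tz": -0.3, "turn": -0.118, "grip": -0.74},
    {"tx": 0.412, "ty": 0.176, "tz": -0.4, "turn": -0.118, "grip": -0.74},
    {"tx": 0.412, "ty": 0.176, "tz": -0.44, "turn": -0.118, "grip": -0.74},
    {"tx": 0.412, "ty": 0.176, "tz": -0.452, "turn": -0.118, "grip": -0.74},
    {"tx": 0.412, "ty": 0.176, "tz": -0.452, "turn": -0.118, "grip": -0.74},
    {"tx": 0.412, "ty": 0.176, "tz": -0.452, "turn": -0.118, "grip": -0.74},
  ],
  newtons=20,
)

```text
clock: 17.95
position: [0.6211, 0.3323, 0.0089]
ee_rot: [0.189, 3.11, 0.018]
force: [0.6, -0.3, -0.2]
width: 0.871
```

Close at about 6 mm height and lift.

Call:
drive_tool(
  increments=[
    {"tx": 0, "ty": 0, "tz": -0.007, "turn": 0, "grip": -0.74},
    {"tx": 0, "ty": 0, "tz": -0.007, "turn": 0, "grip": 1},
    {"tx": 0, "ty": 0, "tz": -0.007, "turn": 0, "grip": 1},
    {"tx": 0, "ty": 0, "tz": -0.007, "turn": 0, "grip": 1},
    {"tx": 0, "ty": 0, "tz": -0.007, "turn": 0, "grip": 1},
    {"tx": 0, "ty": 0, "tz": -0.007, "turn": 0, "grip": 1},
    {"tx": 0, "ty": 0, "tz": -0.007, "turn": 0, "grip": 1},
    {"tx": 0, "ty": 0, "tz": 0.05, "turn": 0, "grip": 1},
    {"tx": 0, "ty": 0, "tz": 0.15, "turn": 0, "grip": 1},
    {"tx": 0, "ty": 0, "tz": 0.25, "turn": 0, "grip": 1},
    {"tx": 0, "ty": 0, "tz": 0.35, "turn": 0, "grip": 1},
    {"tx": 0, "ty": 0, "tz": 0.35, "turn": 0, "grip": 1},
    {"tx": 0, "ty": 0, "tz": 0.35, "turn": 0, "grip": 1},
  ],
)

```text
clock: 19.25
position: [0.6215, 0.3326, 0.1497]
ee_rot: [0.189, 3.108, 0.02]
force: [-0.5, -0.1, -2.1]
width: 0.563
```

Call:
drive_tool(
  increments=[
    {"tx": -0.12, "ty": 0, "tz": 0.02, "turn": 0.095, "grip": 1},
    {"tx": -0.24, "ty": 0, "tz": 0.02, "turn": 0.095, "grip": 1},
    {"tx": -0.348, "ty": -0.05, "tz": 0.02, "turn": 0.095, "grip": 1},
    {"tx": -0.348, "ty": -0.17, "tz": 0.02, "turn": 0.095, "grip": 1},
    {"tx": -0.348, "ty": -0.29, "tz": 0.02, "turn": 0.095, "grip": 1},
    {"tx": -0.348, "ty": -0.41, "tz": 0.02, "turn": 0.095, "grip": 1},
    {"tx": -0.348, "ty": -0.53, "tz": 0.02, "turn": 0.095, "grip": 1},
    {"tx": -0.348, "ty": -0.65, "tz": 0.02, "turn": 0.095, "grip": 1},
    {"tx": -0.348, "ty": -0.77, "tz": 0.02, "turn": 0.095, "grip": 1},
    {"tx": -0.348, "ty": -0.89, "tz": 0.02, "turn": 0.095, "grip": 1},
    {"tx": -0.348, "ty": -0.96, "tz": 0.02, "turn": 0.095, "grip": 1},
    {"tx": -0.348, "ty": -1, "tz": 0.02, "turn": 0.095, "grip": 1},
    {"tx": -0.348, "ty": -1, "tz": 0.02, "turn": 0.095, "grip": 1},
    {"tx": -0.348, "ty": -1, "tz": 0.02, "turn": 0.095, "grip": 1},
  ],
)

```text
clock: 20.65
position: [0.4815, -0.067, 0.1568]
ee_rot: [0.035, 3.116, 0.023]
force: [0.5, 0.2, -1.2]
width: 0.561
```

Call:
drive_tool(
  increments=[
    {"tx": 0.004, "ty": -0.0575, "tz": 0, "turn": 0, "grip": 1},
    {"tx": 0.004, "ty": -0.0575, "tz": -0.1, "turn": 0, "grip": 1},
    {"tx": 0.004, "ty": -0.0575, "tz": -0.2, "turn": 0, "grip": 1},
    {"tx": 0.004, "ty": -0.0575, "tz": -0.3, "turn": 0, "grip": 1},
    {"tx": 0.004, "ty": -0.0575, "tz": -0.35, "turn": 0, "grip": 1},
    {"tx": 0.004, "ty": -0.0575, "tz": -0.365, "turn": 0, "grip": 1},
    {"tx": 0.004, "ty": -0.0575, "tz": -0.365, "turn": 0, "grip": 1},
    {"tx": 0.004, "ty": -0.0575, "tz": -0.365, "turn": 0, "grip": 1},
    {"tx": 0.004, "ty": -0.0575, "tz": -0.368, "turn": 0, "grip": -0.4},
    {"tx": 0.004, "ty": -0.0575, "tz": -0.368, "turn": 0, "grip": -0.4},
    {"tx": 0.004, "ty": -0.0575, "tz": -0.368, "turn": 0, "grip": -0.4},
    {"tx": 0.004, "ty": -0.0575, "tz": -0.3, "turn": 0, "grip": -0.4},
    {"tx": 0.004, "ty": -0.0575, "tz": -0.2, "turn": 0, "grip": -0.4},
    {"tx": 0.004, "ty": -0.0575, "tz": -0.1, "turn": 0, "grip": -0.4},
    {"tx": 0.004, "ty": -0.0575, "tz": 0.02, "turn": 0, "grip": 0},
    {"tx": 0.004, "ty": -0.0575, "tz": 0.14, "turn": 0, "grip": 1},
    {"tx": 0.004, "ty": -0.0575, "tz": 0.26, "turn": 0, "grip": 1},
    {"tx": 0.004, "ty": -0.0575, "tz": 0.38, "turn": 0, "grip": 1},
    {"tx": 0.004, "ty": -0.0575, "tz": 0.5, "turn": 0, "grip": 1},
    {"tx": 0.004, "ty": -0.0575, "tz": 0.5, "turn": 0, "grip": 1},
  ],
)

```text
clock: 22.65
position: [0.4857, -0.089, 0.3629]
ee_rot: [0.034, 3.107, 0.021]
force: [0.1, 0.5, -1.2]
width: 0.228
```

```bash
python3 - <<'E'
from h import *
snap("side","side1.png",(200,100,460,300),3)
print(observe()["position"],observe()["width"],yaw())
E
```

```text
[ 0.48450588 -0.08956832  0.3598019 ] 0.1839281708475166 178.6954622148441
```

View pics/side1.png

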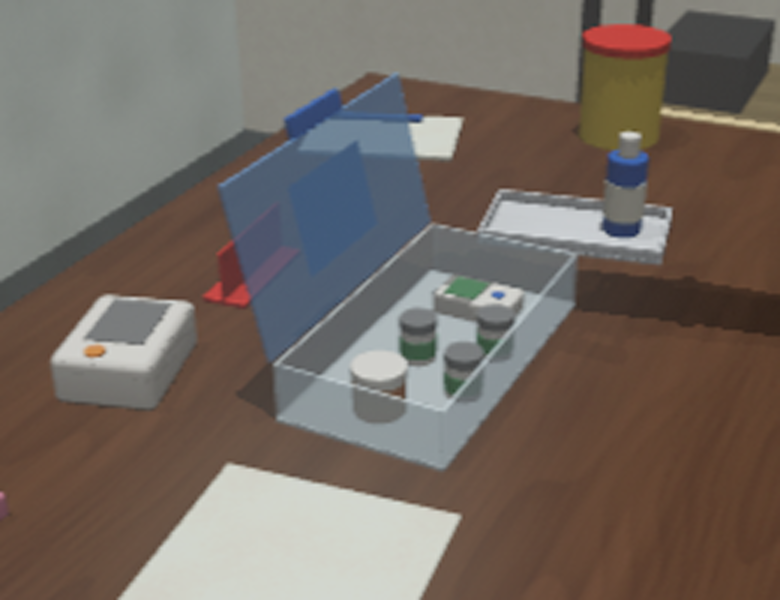

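```bash
python3 - <<'E'
from h import *
for u,v,y in[(220,185,.173),(397,75,-.15),(278,362,.173)]:
    a=ray("side",200+u/3,100+v/3,0); e=np.array(camera_info("side")["eye"]); print(e+(a-e)*(y-e[1])/(a[1]-e[1]))
E
```

```text
[0.61180281 0.173      0.22611829]
[ 0.60465154 -0.15        0.22194604]
[0.56650226 0.173      0.06521599]
```

Call:
drive_tool(
  increments=[
    {"tx": 0.1, "ty": 0.06, "tz": 0, "turn": 0.02, "grip": 1},
    {"tx": 0.2, "ty": 0.12, "tz": 0, "turn": 0.02, "grip": 1},
    {"tx": 0.3, "ty": 0.18, "tz": 0, "turn": 0.02, "grip": 1},
    {"tx": 0.4, "ty": 0.249, "tz": 0, "turn": 0.02, "grip": 1},
    {"tx": 0.439, "ty": 0.249, "tz": 0, "turn": 0.02, "grip": 1},
    {"tx": 0.439, "ty": 0.249, "tz": 0, "turn": 0.02, "grip": 1},
    {"tx": 0.439, "ty": 0.249, "tz": -0.1, "turn": 0.02, "grip": 1},
    {"tx": 0.439, "ty": 0.249, "tz": -0.2, "turn": 0.02, "grip": 1},
    {"tx": 0.439, "ty": 0.249, "tz": -0.3, "turn": 0.02, "grip": 1},
    {"tx": 0.439, "ty": 0.249, "tz": -0.385, "turn": 0.02, "grip": 1},
    {"tx": 0.439, "ty": 0.249, "tz": -0.385, "turn": 0.02, "grip": 1},
    {"tx": 0.439, "ty": 0.249, "tz": -0.385, "turn": 0.02, "grip": 1},
  ],
)

```text
clock: 23.9
position: [0.6595, 0.0093, 0.2063]
ee_rot: [0.004, 3.112, 0.021]
force: [-0.1, 1.6, 1.2]
width: 0.003
```

Call:
drive_tool(
  increments=[
    {"tx": -0.049, "ty": 0, "tz": 0, "turn": 0, "grip": 1},
    {"tx": -0.099, "ty": 0, "tz": 0, "turn": 0, "grip": 1},
    {"tx": -0.149, "ty": 0, "tz": 0.005, "turn": 0, "grip": 1},
    {"tx": -0.186, "ty": 0, "tz": 0.014, "turn": 0, "grip": 1},
    {"tx": -0.219, "ty": 0, "tz": 0.014, "turn": 0, "grip": 1},
    {"tx": -0.254, "ty": 0, "tz": 0.014, "turn": 0, "grip": 1},
    {"tx": -0.286, "ty": 0, "tz": 0.012, "turn": 0, "grip": 1},
    {"tx": -0.324, "ty": 0, "tz": 0.002, "turn": 0, "grip": 1},
    {"tx": -0.359, "ty": 0, "tz": -0.013, "turn": 0, "grip": 1},
    {"tx": -0.396, "ty": 0, "tz": -0.031, "turn": 0, "grip": 1},
    {"tx": -0.424, "ty": 0, "tz": -0.051, "turn": 0, "grip": 1},
    {"tx": -0.449, "ty": 0, "tz": -0.071, "turn": 0, "grip": 1},
    {"tx": -0.476, "ty": 0, "tz": -0.091, "turn": 0, "grip": 1},
    {"tx": -0.476, "ty": 0, "tz": -0.091, "turn": 0, "grip": 1},
  ],
)

```text
clock: 25.3
position: [0.4691, 0.0096, 0.1715]
ee_rot: [0.003, 3.11, 0.019]
force: [0.0, -0.3, 0.9]
width: 0.004
```

```bash
python3 - <<'E'
from h import *
snap("side","side2.png",(200,60,500,300),2.5)
o=observe();print(o["position"],o["force"],yaw())
E
```

```text
[0.46973983 0.00946455 0.17166393] [-0.23766483  0.01910366  0.54917195] 179.87384274569567
```

View pics/side2.png

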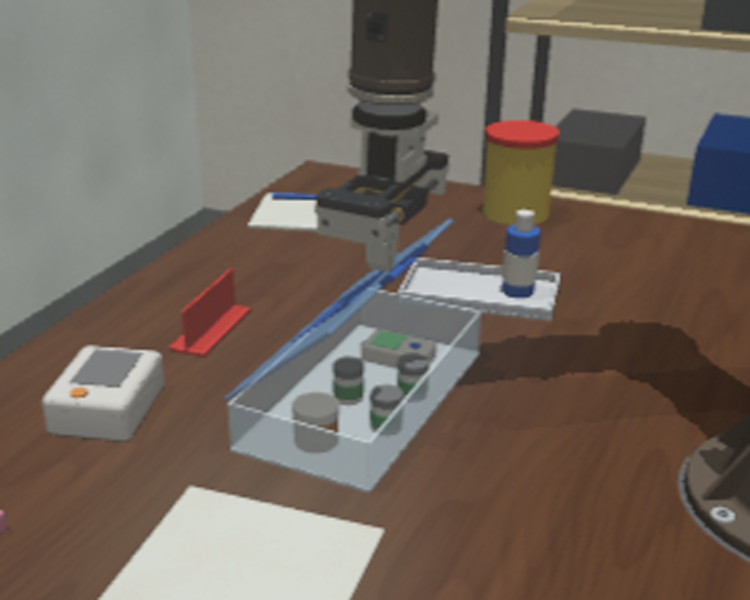

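Call:
drive_tool(
  increments=[
    {"tx": -0.024, "ty": 0, "tz": -0.029, "turn": 0, "grip": 1},
    {"tx": -0.044, "ty": 0, "tz": -0.054, "turn": 0, "grip": 1},
    {"tx": -0.064, "ty": 0, "tz": -0.079, "turn": 0, "grip": 1},
    {"tx": -0.079, "ty": 0, "tz": -0.109, "turn": 0, "grip": 1},
    {"tx": -0.092, "ty": 0, "tz": -0.137, "turn": 0, "grip": 1},
    {"tx": -0.104, "ty": 0, "tz": -0.167, "turn": 0, "grip": 1},
    {"tx": -0.112, "ty": 0, "tz": -0.199, "turn": 0, "grip": 1},
    {"tx": -0.119, "ty": 0, "tz": -0.229, "turn": 0, "grip": 1},
    {"tx": -0.124, "ty": 0, "tz": -0.249, "turn": 0, "grip": 1},
    {"tx": -0.124, "ty": 0, "tz": -0.26, "turn": 0, "grip": 1},
    {"tx": -0.124, "ty": 0, "tz": -0.265, "turn": 0, "grip": 1},
    {"tx": -0.124, "ty": 0, "tz": -0.265, "turn": 0, "grip": 1},
  ],
)

```text
clock: 26.55
position: [0.4194, 0.0094, 0.0677]
ee_rot: [0.002, 3.11, 0.012]
force: [-21.2, -5.4, 66.0]
width: 0.004
```

Call:
drive_tool(
  increments=[
    {"tx": 0, "ty": 0, "tz": 0.03, "turn": 0, "grip": 1},
    {"tx": 0, "ty": 0, "tz": 0.13, "turn": 0, "grip": 1},
    {"tx": 0, "ty": 0, "tz": 0.25, "turn": 0, "grip": 1},
    {"tx": 0, "ty": 0, "tz": 0.37, "turn": 0, "grip": 1},
    {"tx": 0, "ty": 0, "tz": 0.49, "turn": 0, "grip": 1},
    {"tx": 0, "ty": 0, "tz": 0.6, "turn": 0, "grip": 1},
    {"tx": 0, "ty": 0, "tz": 0.6, "turn": 0, "grip": 1},
    {"tx": 0, "ty": 0, "tz": 0.6, "turn": 0, "grip": 1},
  ],
)

```text
clock: 27.35
position: [0.4195, 0.009, 0.3079]
ee_rot: [0.003, 3.109, 0.009]
force: [0.8, -0.6, 0.6]
width: 0.008
```

```bash
python3 - <<'E'
from h import *
snap("side","side3.png",(240,140,440,290),4)
o=observe();print(o["position"],o["force"],o["clock"])
E
```

```text
[0.41877564 0.00894583 0.3069375 ] [-0.64315431  0.54404927 -0.59618491] 27.4
```

View pics/side3.png

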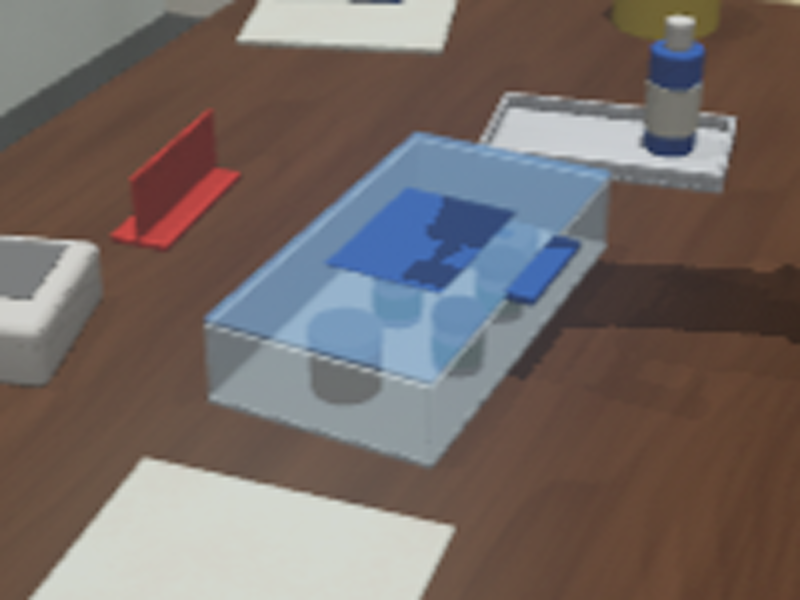

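The lid lies flush on the rim. The jar and vials stand inside, the bottle is upright on the tray, and the sign and monitor look undisturbed.

```bash
python3 -c "
from cell import *
print(sign_off())"
```

```text
the job is handed in; nothing more can be done
None
```

The table is packed and handed in at about 27 s of the 210 s allowed; sign-off reports no verdict, so I don't know how it was judged. I put the three vials and the white meter in the case, then lowered the lid with the closed fingers. The jar was already in the case and the gel bottle already on the tray, so neither was moved.

- **Before closing:** with the lid still open (about 1.8 rad), the side view showed the vials and jar upright and the meter flat with its screen up. The bottle stood on the tray.
- **After closing:** the lid looked flush on the rim, though I judged this by eye and did not measure the angle. The vials, jar and bottle stood upright, the monitor and sign were in place, and the arm was clear of everything. The meter was hidden under the lid in that last picture, and the cup was outside the last crops, so neither was rechecked.
- **One blemish:** at the very end of the closing push, the measured force reached about 66 N upward (about 70 N in all). That is below the 120 N wrist limit. It came from the fingertips, not the gripper's body, so I don't expect the 40 N limit to apply. I backed off at once.

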